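# Slide the pot onto the cam lift and hold it up to the sensor

### The job

Slide the steel pot by its handle along the heating stand, without lifting or tipping it, from the red ring until it stands inside the blue ring, and let go of it. Then swing the cam lever by its red bar straight up to its highest lift, so that the pot is raised towards the infrared sensor, and finish while still holding the lever there (it springs back if released). Leave everything else on the bench where it is.

Things in the scene. Friction and masses are not known exactly. Their poses are not given: they have to be found in the camera images.
- stand: White heating stand, fixed: deck 230 x 340 mm, its top 50 mm above the bench. Origin on its underside; x axis points away from the robot (turned by up to 0.2 rad), y to the left along the deck. Two painted rings of 124 mm inside diameter: red (parking, x 0, y +85 mm) and blue (lift, x 0, y -85 mm). The cam lever is on its right end (-y).
- sensor (a point): Lower end of the black infrared sensor head (30 mm diameter, 55 mm tall), fixed 187 mm above the bench, 20 mm behind the blue ring's centre. It hangs from a boom and a mast at the back of the deck (stand's x +112, y -85 mm; top 245 mm above the bench).
- lift_place (a point): Centre of the blue ring at deck level, directly over the lift disc (78 mm diameter, aluminium with a blue dot, sunk in a square well of 84 mm when down; the pot slides over the well and stands on its edge).
- pot: Round steel pot, 100 mm diameter, 70 mm high, about 0.45 kg, loose; it starts on or near the red ring. Origin at the centre of its underside, z up; its handle points along its own -x (roughly towards the robot).
- pot_handle (a point): Grip point on the pot's black straight handle: a level bar 16 mm wide (pot's y), 12 mm thick, running from 48 to 153 mm from the pot's axis; this point is 112 mm from the axis and 58 mm above the pot's underside.
- lift_plate: The lift disc, which the cam raises straight up by up to 24 mm. Origin at the centre of its upper face, 6.5 mm under deck level when right down; it meets the pot when the lever stands at about 0.22 rad and ends 17 mm above the deck.
- lift_disc (a joint): Height of the lift disc in m: 0 down, 0.0237 at the highest lift.
- cam_lever (a joint): Cam lever angle, rad. 0: resting low, leaning towards the robot, 15 deg above level; grows as it swings up and away from the robot. 1.31: straight up at the yellow index post, the highest lift. Beyond it (stop at 1.81) the disc sinks again. Starts between 0 and 0.2. A spring pulls it back when let go near the top; swinging it takes up to about 5 N at the red bar.
- lever_handle: The cam lever's steel arm with its red bar. Origin on the cam's axis; it turns with the lever.
- lever_grip (a point): Grip point on the red round bar at the lever's end: 16 mm diameter, level, along the stand's y, free for 44 mm to the left and 26 mm to the right of this point. Pinch it from above, fingers before and behind it (along the stand's x); the bar may turn between the fingers. It moves on a circle of 120 mm radius about cam_axis.
- cam_axis (a point): Point on the lever's turning axis (which runs along the stand's y), level with the red bar's grip point; 45 mm above the bench.
- vial: Small white vial with a blue cap, 28 mm diameter, 55 mm high, loose on the back of the deck; a bystander. Origin under its centre.
- amber_jar: Amber jar with an orange cap, 72 mm diameter, 130 mm high, bystander left of the stand.
- white_bottle: White bottle with a blue cap, 64 mm diameter, 150 mm high, bystander right of the stand.
- mortar: White mortar with its pestle, 100 mm diameter, about 90 mm high, bystander left of the stand.
- flask: Glass conical flask, 80 mm diameter, 125 mm high, bystander behind on the left.
- spatula: Spatula 190 mm long, lying on the bench at the right; bystander.
Mind the look-alikes: they are no part of the job. Leave any yellow look-alike of the pot alone.

How it is judged:
On the way:
1. the pot stands inside the blue ring, let go of, with the lever still down (horizontal distance between pot and lift_place below 0.015 m and value of joint cam_lever below 0.4 rad and linear speed of pot below 0.02 m/s and contact force between the fingers and pot below 0.2 N), for 0.2 s.
At the end, for the whole second after the job is handed in: Pot within 15 mm of the blue ring's centre, upright (0.08 rad) and still, carried by the raised disc alone, not touched by the robot; cam lever within 0.17 rad of straight up (1.14 to 1.48), disc at least 22.5 mm up, held by the fingers with over 0.5 N (horizontal distance between pot and lift_place below 0.015 m and value of joint cam_lever between 1.14 and 1.48 rad and value of joint lift_disc above 0.0225 m and z of pot in the frame of lift_plate between -0.004 and 0.004 m and contact force between pot and lift_plate above 1.5 N and angle between pot's own z axis and vertical below 0.08 rad and contact force between each of the arm, the fingers and pot below 0.2 N and linear speed of pot below 0.02 m/s and contact force between the fingers and lever_handle above 0.5 N); the arm keeps its last pose, push and grip.
It fails at once if the pot lifted off its support by more than about 8 mm (z of pot in the frame of lift_plate above 0.014 m).
It fails at once if the pot tipped by more than 0.2 rad (angle between pot's own z axis and vertical above 0.2 rad).
It fails at once if a bystander pushed away by more than 25 mm (distance of any of vial, amber_jar, white_bottle, mortar, flask, spatula from where it was at the start of the episode above 0.025 m).
It fails at once if a bystander knocked over (angle between any of vial, amber_jar, white_bottle, mortar, flask's own z axis and vertical above 0.5 rad).
It also fails if it takes over 56 s, if anything falls off the work surface, if the arm or the gripper's body presses on something with over 40 N, if the wrist force passes 120 N, or if a joint passes its speed limit or range.

### The arm

A 6-joint arm with a two-finger parallel gripper is mounted at the origin on the work surface. World frame = base frame: x ahead of the robot, y to its left, z up, the work surface at z = 0. Lengths are in m, angles in rad, forces in N, time in s.
With the tool pointing down it reaches from about 0.425 to 0.95 m from the base axis. Payload 3.5 kg.
Tool frame: the origin (TCP) lies midway between the tips of the shut fingers; the grasp point (between the pads) lies 19 mm behind it; z points along the fingers, y is the line along which they close (so a half turn about z gives the same grasp; the last joint's range is limited). The gripper opens to 85 mm and grips with 20 to 120 N. Pads are 22 mm wide; open, the fingers measure 114 mm over their backs; the gripper's body (76 mm by 85 mm) begins 54 mm behind the grasp point. The pads swing forward as they close: fully open they stand 13 mm farther back than shut.
Start: joints at [1.174, 0.286, 1.577, -0, 1.279, -0.15], TCP at [0.165, 0.655, 0.231] pointing down, gripper open.
Joint ranges: [-2.77, 2.77], [-0.9, 2.22], [0.21, 2.48], [-1.53, 4.67], [0.24, 2.81], [-2.84, 2.84]. Speed limits (rad/s): [2.79, 2.79, 3.14, 3.14, 3.14, 3.14].

### API

Orientations are given as a unit quaternion [x, y, z, w].
In Python, from plant import ctrl, cams, order gives the robot as it stands.
- The arm moves only by the tool move_arm, never from a script. Its argument "plan" is one flat list of numbers, 7 for each row, row after row: the shift along the world's x, y, z in mm, then the turn, a rotation vector about the world's x, y, z in degrees, then the finger opening in mm, from 0 to 85.4. A call has 1 to 12 rows; each row shifts and turns the commanded pose from where the row before left it; what a row does not reach is not made up. A row lasts 1/10 s, in which the tool goes at most 50 mm and 8.59 degrees, less where a joint would pass 70% of its speed; a pose out of reach is approached as far as the arm can. A call is refused whole if a number of a shift passes 50 or a number of a turn 8.59, either way. A call with a gripper value outside its range is refused whole. The fingers move at their own pace and stop on an object; "newtons" is the grip in N (left out, the last holds). Time passes only in rows, so rows that do not move let the fingers close. It gives the time, the measured TCP pose, the force, the opening and the grip force at its end, in the units of the state.
- ctrl.get_state(): the state, without advancing time (a new reading comes with each control period).
- cams.read_camera(name): name is "scene" or "top" or "wrist"; returns a dict with "color" (400x640x3 uint8, red, green, blue), "fov_y" (degrees; the focal length in pixels is half the picture's height over the tangent of half this angle, whatever the lens; pixels are square), "cx", "cy" (the principal point, pixels), "k1" (the pictures are not rectified: a ray, as slopes to the right and down, at radius r is drawn at 1 + k1 r^2 times it, then the intrinsics apply), "origin" and "orientation" of the camera in the world; the wrist camera has in their place "T_tool_cam" (4x4, takes a point from camera to tool coordinates, whose origin is the TCP and whose axes are the flange's). Camera axes: x right, y up, looking along -z (the intrinsics and any distortion apply to the point x, -y, -z); pixel columns grow to the right and rows downward; lengths in m; the calibration is good to about 2 mm. A picture is of the moment at which its call begins: read the wrist's pose just before it. There is no depth.
- order.sign_off(): hands the job in; it is judged then, once.
The state is a dict: "time": time; "qpos": joint angles; "dq": joint speeds; "joint_efforts": joint torques, N m; "eef_pos": TCP position; "tcp_rot": TCP orientation; "contact_force": force on the tool from outside, world axes, zero at the start; "wrist_torque": the same for the moment, N m; "opening": opening from 0.0 (shut) to 1.0 (fully open); "finger_force": force on a finger pad.
Only numpy, scipy, OpenCV 4.12 (cv2) and the standard library are available. Lean on these libraries where they do the work, as an engineer would, in place of code of your own. Each camera call takes 0.05 s, during which the arm holds its last target. There are 200 camera calls.

## Working session

There is one attempt and no reset: what is moved stays moved. The work goes in short steps, Python scripts to look and compute and a tool call to move; the robot and the scene stay as the last step left them, time stands still between calls to the robot, and variables do not carry over. Pictures are saved under pics/ and viewed, at most 10 in all, crops included, and the job is handed in when it is done.

Besides the shell and the picture viewer there is one more tool, called after "Emit:" in YAML: its name, and indented under it one key for each argument. move_arm: Moves the arm, as the interface text tells. Its arguments: {"type":"object","properties":{"plan":{"type":"array","items":{"type":"number"}},"newtons":{"type":"number"}},"required":["plan"]}

```bash
ls; mkdir -p pics
cat > h.py <<'E'
import numpy as np, cv2
from scipy.spatial.transform import Rotation as R
from plant import ctrl, cams, order
def shot(n):
    s=ctrl.get_state(); c=cams.read_camera(n); c['s']=s
    if n=='wrist':
        T=np.eye(4);T[:3,:3]=R.from_quat(s['tcp_rot']).as_matrix();T[:3,3]=s['eef_pos']
        M=T@np.array(c['T_tool_cam'])
    else:
        M=np.eye(4);M[:3,3]=c['origin'];o=np.array(c['orientation'])
        M[:3,:3]=R.from_quat(o).as_matrix() if o.size==4 else o
    c['M']=M; c['f']=200/np.tan(np.radians(c['fov_y'])/2); return c
def save(c,name,box=None,k=1):
    im=c['color'][:,:,::-1]
    if box: x0,y0,x1,y1=box; im=im[y0:y1,x0:x1]
    cv2.imwrite('pics/'+name,cv2.resize(im,None,fx=k,fy=k,interpolation=cv2.INTER_CUBIC))
def world(c,u,v,z):
    d=np.array([(u-c['cx'])/c['f'],(v-c['cy'])/c['f']]);p=d.copy()
    for _ in range(30): p=d/(1+c['k1']*(p@p))
    r=c['M'][:3,:3]@np.array([p[0],-p[1],-1]);o=c['M'][:3,3]
    return o+r*(z-o[2])/r[2]
def pix(c,P):
    q=np.linalg.inv(c['M'])@np.append(P,1);p=np.array([q[0],-q[1]])/-q[2]
    p=p*(1+c['k1']*(p@p));return p*c['f']+[c['cx'],c['cy']]
E
python3 - <<'E'
from h import *
for n in('top','scene'):
    c=shot(n);save(c,n+'1.png',None,1.25);print(n,c['M'].round(3).tolist(),c['f'],c['cx'],c['cy'],c['k1'])
    import pickle;pickle.dump(c,open(n+'.pkl','wb'))
print(c['s'])
E
```

```text
pics
top [[-0.025, 0.98, -0.196, 0.228], [-1.0, -0.028, -0.013, -0.031], [-0.018, 0.196, 0.981, 1.274], [0.0, 0.0, 0.0, 1.0]] 416.3409223935627 321.7655757285767 198.7286346548744 -0.08456255695264307
scene [[0.727, -0.498, 0.472, 0.95], [0.686, 0.518, -0.511, -0.565], [0.01, 0.695, 0.719, 0.881], [0.0, 0.0, 0.0, 1.0]] 387.9392593326039 323.16027719614624 195.0758992616716 0.025109064216942534
{'time': 0.05, 'qpos': array([ 1.17398650e+00,  2.87209026e-01,  1.57815583e+00, -3.26162883e-05,
        1.27856726e+00, -1.50023367e-01]), 'dq': array([ 0.0010287 , -0.0005782 , -0.00077856, -0.00032706,  0.00090248,
        0.00036933]), 'joint_efforts': array([-1.90618380e-04, -4.07559121e+01, -2.93927211e+01, -1.85799413e-04,
        3.67769666e-03,  2.85914460e-06]), 'eef_pos': array([0.16463866, 0.65395238, 0.22992971]), 'tcp_rot': array([ 1.23075574e-01,  9.92396611e-01, -1.13049751e-03, -3.00823129e-04]), 'contact_force': array([-0.76283468,  0.16228832, -0.89789725]), 'wrist_torque': array([-0.02593619,  0.00743535, -0.00399151]), 'finger_force': 0.0, 'opening': 1.0010844784125494}
```

View pics/top1.png

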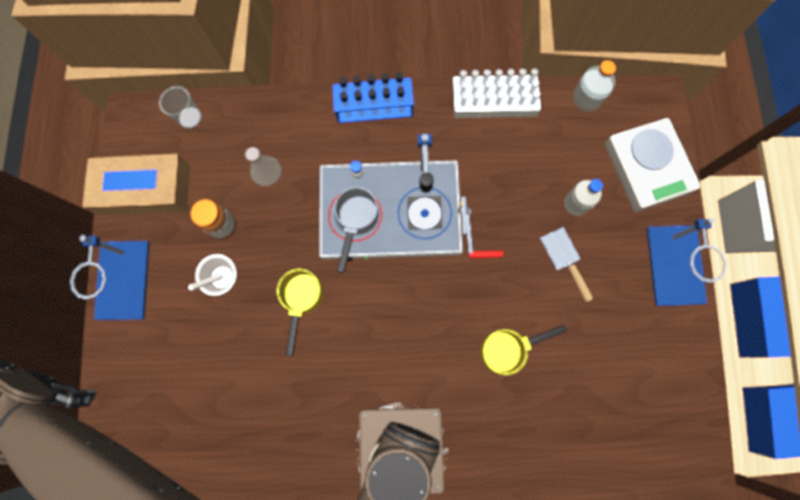

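View pics/scene1.png

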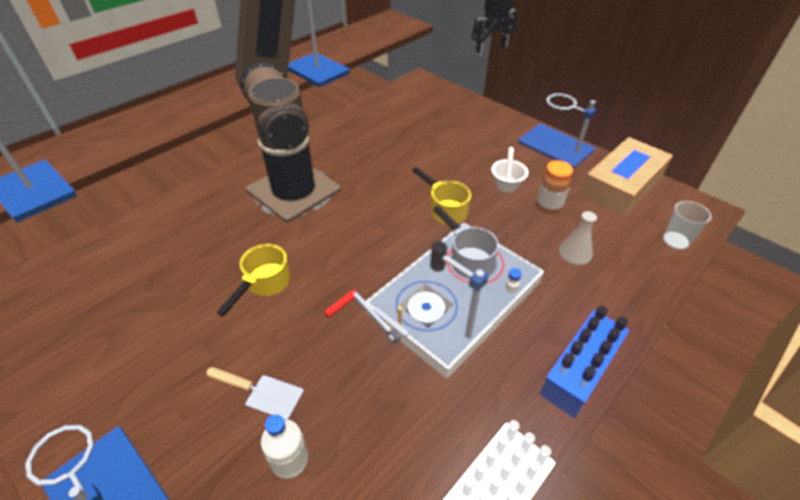

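The grey steel pot is at top (357,212), inside the red ring with its handle running to (343,268). Both yellow pots, (299,290) and (506,352), are look-alikes: wrong colour and off the stand. The blue ring is at (424,213) and the red bar at (487,253). I'll confirm these in an enlarged crop.

Run:
```python
from h import *
import pickle
c=pickle.load(open('top.pkl','rb'));save(c,'topc.png',(245,120,415,230),4.7)
```

```text
(no output)
```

View pics/topc.png

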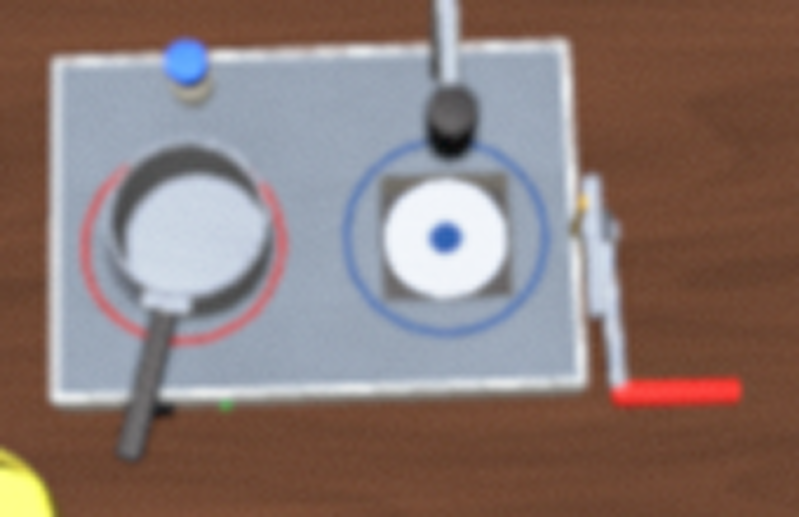

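Run:
```python
from h import *
import pickle
c=pickle.load(open('top.pkl','rb'))
W=lambda x,y,z:world(c,(x+.5)/4.7-.5+245,(y+.5)/4.7-.5+120,z)
P=[W(*p,.05) for p in((52,60),(567,42),(585,388),(53,402))]
for p in P: print(p.round(4))
cen=sum(P)/4; yv=(P[0]-P[1]+P[3]-P[2])[:2];yaw=np.arctan2(-yv[0],yv[1]);print('cen',cen,'yaw',yaw,'len',np.linalg.norm(yv)/2)
ys=np.array([-np.sin(yaw),np.cos(yaw)]);xs=np.array([ys[1],-ys[0]])
print('blue from stand',cen[:2]-.085*ys,'dot',W(446,238,.0435),'red',cen[:2]+.085*ys)
a,b=W(130,455,.114),W(163,305,.114);rim=W(190,230,.12)
print('handle',a,b,np.linalg.norm(a-b),'dir',np.degrees(np.arctan2(*(b-a)[1::-1])),'rim',rim,np.linalg.norm(a-rim))
for z in(.08,.1): 
  for q in((614,391),(741,391)): 
    w=W(*q,z)[:2];d=w-cen[:2];print(z,w,'stand',d@xs,d@ys)
```

```text
[0.6901 0.1855 0.05  ]
[ 0.6916 -0.1562  0.05  ]
[ 0.4586 -0.1567  0.05  ]
[0.4591 0.1829 0.05  ]
cen [0.57484076 0.01388391 0.05      ] yaw 0.0015518083626342531 len 0.3406647534603357
blue from stand [ 0.57497267 -0.07111599] dot [ 0.56157703 -0.07181502  0.0435    ] red [0.57470886 0.09888381]
handle [0.41327074 0.12494223 0.114     ] [0.50538736 0.10454875 0.114     ] 0.0943470521546804 dir -12.48322724124029 rim [0.55063348 0.08707384 0.12      ] 0.14261324492508554
0.08 [ 0.45053037 -0.17156949] stand -0.12459803518586049 -0.18526027712986834
0.08 [ 0.4482734 -0.2505297] stand -0.12697753098260653 -0.264216881334161
0.1 [ 0.44680935 -0.1692187 ] stand -0.1283153968276115 -0.18290371115589454
0.1 [ 0.44459017 -0.24685682] stand -0.1306550510829685 -0.2605382904090834
```

Emit:
move_arm:
  plan: [22, -44, 0, 0, 0, 0, 85, 22, -44, 0, 0, 0, 0, 85, 22, -44, 0, 0, 0, 0, 85, 22, -44, 0, 0, 0, 0, 85, 22, -44, 0, 0, 0, 0, 85, 22, -44, 0, 0, 0, 0, 85, 22, -44, 0, 0, 0, 0, 85, 22, -44, 0, 0, 0, 0, 85, 22, -44, 0, 0, 0, 0, 85, 22, -44, 0, 0, 0, 0, 85, 22, -44, 0, 0, 0, 0, 85, 22, -44, 0, 0, 0, 0, 85]

```text
time: 1.3
eef_pos: [0.429, 0.1246, 0.2311]
tcp_rot: [0.123, 0.992, 0.0, 0.0]
contact_force: [0.6, 0.6, 0.2]
opening: 0.996
finger_force: 0.0
```

Run:
```python
from h import *
import pickle
c=shot('wrist');pickle.dump(c,open('w1.pkl','wb'));save(c,'w1.png',None,1.25);print(c['s'],c['M'].round(3).tolist())
```

```text
{'time': 1.3, 'qpos': array([ 5.48074177e-02, -2.39775060e-01,  2.11300069e+00,  1.73484576e-04,
        1.26814569e+00, -1.26916550e+00]), 'dq': array([-1.06621883e+00,  1.71943934e-01, -1.39665743e-01,  1.01451155e-03,
       -3.93288431e-02, -1.05428992e+00]), 'joint_efforts': array([  3.97727251, -21.04042411, -28.08648884,  -0.06572705,
         0.16895251,   0.55459896]), 'eef_pos': array([0.42904864, 0.1246317 , 0.23114785]), 'tcp_rot': array([1.23124321e-01, 9.92391245e-01, 1.01109926e-04, 9.42351709e-05]), 'contact_force': array([0.57665435, 0.59283865, 0.24803818]), 'wrist_torque': array([0.02959757, 0.0411846 , 0.00020464]), 'finger_force': 0.0, 'opening': 0.9956555674454348} [[0.243, -0.926, -0.289, 0.355], [0.97, 0.232, 0.073, 0.142], [-0.0, -0.298, 0.955, 0.374], [0.0, 0.0, 0.0, 1.0]]
```

View pics/w1.png

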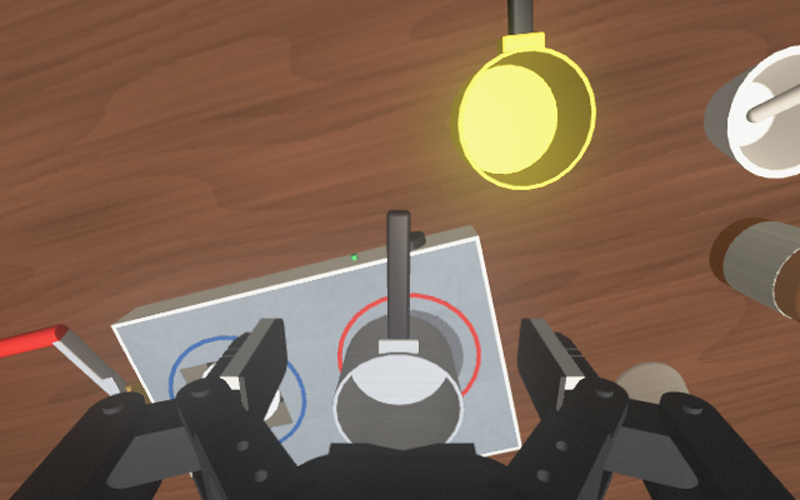

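Run:
```python
from h import *
import pickle
c=pickle.load(open('w1.pkl','rb'))
W=lambda x,y,z:world(c,(x+.5)/1.25-.5,(y+.5)/1.25-.5,z)
A,B,C=W(478,237,.05),W(112,325,.05),W(520,445,.05)
print('corners FL,FR,BL',A,B,C,'len',np.linalg.norm(A-B),np.linalg.norm(C-A),'yaw',np.degrees(np.arctan2(-(A-B)[0],(A-B)[1])),np.degrees(np.arctan2((C-A)[1],(C-A)[0])))
a,b=W(398,213,.113),W(399,338,.113);d=(b-a)/np.linalg.norm(b-a)
print('handle',a,b,np.linalg.norm(a-b),np.degrees(np.arctan2(d[1],d[0])),'axis',a+.153*d,'grip',a+.041*d)
print('rim L,R',W(333,410,.12),W(464,405,.12))
# ring fit: project circle, compare
from scipy.optimize import least_squares
def fit(pts,z=.05):
    w=np.array([W(*p,z)[:2] for p in pts])
    r=least_squares(lambda q:np.hypot(*(w-q[:2]).T)-q[2],[.56,0,.063]);return r.x,np.abs(r.fun).max()
print('blue',fit([(168,384),(175,360),(196,343),(224,337),(252,344),(290,440),(306,400),(303,390)]))
print('red',fit([(338,355),(345,328),(370,304),(405,294),(440,301),(470,325),(480,355)]))
t=pickle.load(open('top.pkl','rb'))
for p in(A,B,C): print((pix(t,p)-[245,120])*4.7)
```

```text
corners FL,FR,BL [0.46021995 0.18129913 0.05      ] [ 0.46128259 -0.1571721   0.05      ] [0.68453648 0.18186326 0.05      ] len 0.33847290734428376 0.22431723500668332 yaw 0.17988075045569957 0.14408988019459343
handle [0.410633   0.12542664 0.113     ] [0.50125526 0.10318121 0.113     ] 0.09331265768719525 -13.791931805100539 axis [0.55922169 0.08895195 0.113     ] grip [0.45045089 0.11565238 0.113     ]
rim L,R [0.5452844  0.04029779 0.12      ] [0.56496621 0.13785359 0.12      ]
blue (array([ 0.56420931, -0.07546297,  0.06736051]), np.float64(0.0019445446870460792))
red (array([0.56040658, 0.09688357, 0.06567369]), np.float64(0.0005174841701433702))
[ 53.7190777  398.32341758]
[583.64096235 381.96315022]
[55.48785087 65.85262334]
```

Emit:
move_arm:
  plan: [20, -8, -10, 0, 0, 0, 85, 0, 0, -20, 0, 0, 0, 85, 0, 0, -20, 0, 0, 0, 85, 0, 0, -20, 0, 0, 0, 85, 0, 0, -20, 0, 0, 0, 85, 0, 0, 0, 0, 0, 0, 85, 0, 0, 0, 0, 0, 0, 85]

```text
time: 2.05
eef_pos: [0.4485, 0.1187, 0.1412]
tcp_rot: [0.123, 0.992, -0.0, -0.001]
contact_force: [0.1, -0.5, -0.1]
opening: 0.996
finger_force: 0.0
```

Run:
```python
from h import *
import pickle
c=shot('wrist');pickle.dump(c,open('w2.pkl','wb'));save(c,'w2.png',None,1.25);print(c['s']['eef_pos'])
```

```text
[0.44852546 0.11869633 0.14118077]
```

View pics/w2.png

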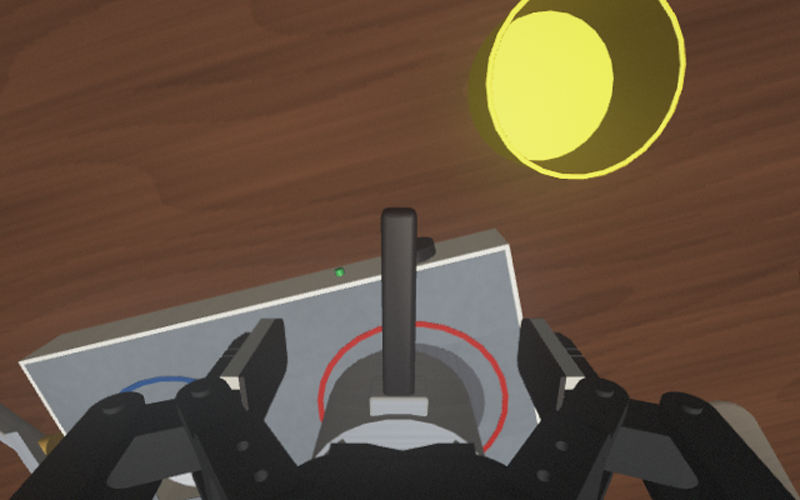

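Emit:
move_arm:
  plan: [0, -1, -20, 0, 0, 0, 85, 0, 0, -20, 0, 0, 0, 85, 0, 0, -12, 0, 0, 0, 85, 0, 0, 0, 0, 0, 0, 40, 0, 0, 0, 0, 0, 0, 0, 0, 0, 0, 0, 0, 0, 0, 0, 0, 0, 0, 0, 0, 0, 0, 0, 0, 0, 0, 0, 0, 0, 0, 0, 0, 0, 0, 0]
  newtons: 35

```text
time: 3.0
eef_pos: [0.4494, 0.1175, 0.0902]
tcp_rot: [0.123, 0.992, -0.0, 0.001]
contact_force: [-0.2, -0.3, 3.9]
opening: 0.176
finger_force: 39.2
```

Run:
```python
from h import *
import pickle
c=shot('top');pickle.dump(c,open('t2.pkl','wb'));save(c,'t2.png',(245,120,415,230),4.7)
c=shot('wrist');pickle.dump(c,open('w3.pkl','wb'));s=c['s'];print(s['eef_pos'],s['tcp_rot'],s['opening'],s['finger_force'],s['contact_force'])
im=c['color'];cv2.imwrite('pics/w3.png',im[:,:,::-1])
```

```text
[0.4493706  0.1174735  0.09012505] [ 1.23194605e-01  9.92382387e-01 -6.36770382e-06  5.36361873e-04] 0.17643361667128046 39.2512446641922 [-1.27996029 -0.84623896  4.03343215]
```

View pics/w3.png

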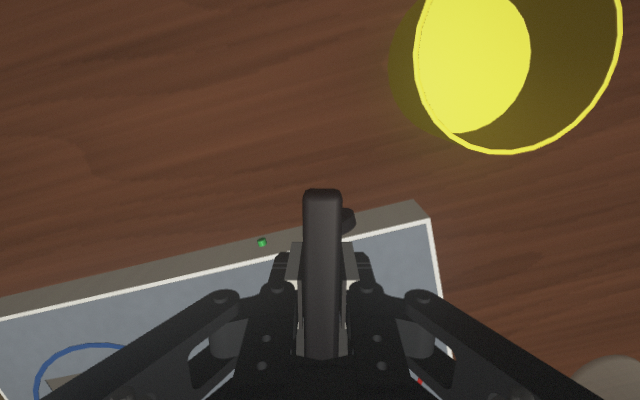

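Run:
```python
from h import *
import pickle
c=pickle.load(open('w3.pkl','rb'))
m=R.from_quat(c['s']['tcp_rot']).as_matrix();d=-m[:,0];print('d',d)
a=world(c,322,189.5,.113);print('end',a,'axis',a+.153*d, 'tcp->end along',(c['s']['eef_pos']-a)@d)
c=pickle.load(open('t2.pkl','rb'))
W=lambda x,y,z:world(c,(x+.5)/4.7-.5+245,(y+.5)/4.7-.5+120,z)
# overlay predicted rim/base circles for the axis guess, and ring
im=cv2.resize(c['color'][120:230,245:415,::-1],None,fx=4.7,fy=4.7,interpolation=cv2.INTER_CUBIC)
def circ(x,y,r,z,col):
    t=np.linspace(0,6.283,90);p=np.array([(pix(c,[x+r*np.cos(k),y+r*np.sin(k),z])-[245,120]+.5)*4.7-.5 for k in t])
    cv2.polylines(im,[p.astype(int)],True,col,1)
ax=a+.153*d
circ(ax[0],ax[1],.05,.12,(0,255,0));circ(.5615,-.0722,.062,.05,(0,255,255));circ(.5615,-.0722,.039,.0435,(0,0,255));circ(.5615,.0978,.062,.05,(255,255,0))
cv2.imwrite('pics/ov.png',im)
```

```text
d [ 0.9696456  -0.2445123   0.00106612]
end [0.40851547 0.12683723 0.113     ] axis [0.55687125 0.08942685 0.11316312] tcp->end along 0.04188015864347647
```

View pics/ov.png

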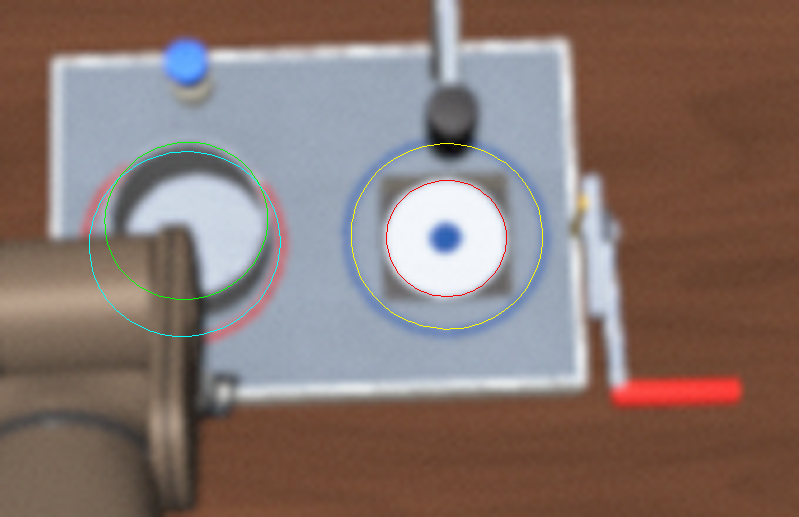

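Emit:
move_arm:
  plan: [0, 0, 1, 0, 0, 0, 0, 1, -8, 0, 0, 0, 0, 0, 0, -16, 0, 0, 0, 0, 0, 1, -16, 0, 0, 0, 0, 0, 0, -16, 0, 0, 0, 0, 0, 1, -16, 0, 0, 0, 0, 0, 0, -16, 0, 0, 0, 0, 0, 1, -16, 0, 0, 0, 0, 0, 0, -16, 0, 0, 0, 0, 0, 0, -16, 0, 0, 0, 0, 0, 0, -16, 0, 0, 0, 0, 0, 0, -9, 0, 0, 0, 0, 0]

```text
time: 4.3
eef_pos: [0.4527, -0.0441, 0.0902]
tcp_rot: [0.123, 0.992, 0.0, -0.0]
contact_force: [0.1, 3.3, 0.9]
opening: 0.18
finger_force: 39.1
```

Emit:
move_arm:
  plan: [0, 0, 0, 0, 0, 0, 0, 0, 0, 0, 0, 0, 0, 0, 0, 0, 0, 0, 0, 0, 0]

```text
time: 4.6
eef_pos: [0.4529, -0.0436, 0.0903]
tcp_rot: [0.123, 0.992, -0.0, 0.0]
contact_force: [0.3, -2.1, -0.4]
opening: 0.183
finger_force: 38.9
```

Run:
```python
from h import *
import pickle
c=shot('top');s=c['s'];print(s['eef_pos'],s['tcp_rot'],s['contact_force'])
d=-R.from_quat(s['tcp_rot']).as_matrix()[:,0]
ax=s['eef_pos']+(.153-.0419)*d;print(ax)
im=cv2.resize(c['color'][120:230,245:415,::-1],None,fx=4.7,fy=4.7,interpolation=cv2.INTER_CUBIC)
def circ(x,y,r,z,col):
    t=np.linspace(0,6.283,90);p=np.array([(pix(c,[x+r*np.cos(k),y+r*np.sin(k),z])-[245,120]+.5)*4.7-.5 for k in t])
    cv2.polylines(im,[p.astype(int)],True,col,1)
circ(.5615,-.0722,.05,.12,(0,255,0));circ(.5615,-.0722,.065,.05,(0,255,255))
cv2.imwrite('pics/ov2.png',im)
```

```text
[ 0.45292262 -0.0436362   0.09030776] [ 1.23327434e-01  9.92365937e-01 -3.94425645e-04  1.88925873e-04] [ 0.27026953 -2.13561786 -0.4496066 ]
[ 0.56064303 -0.07083034  0.09036022]
```

View pics/ov2.png

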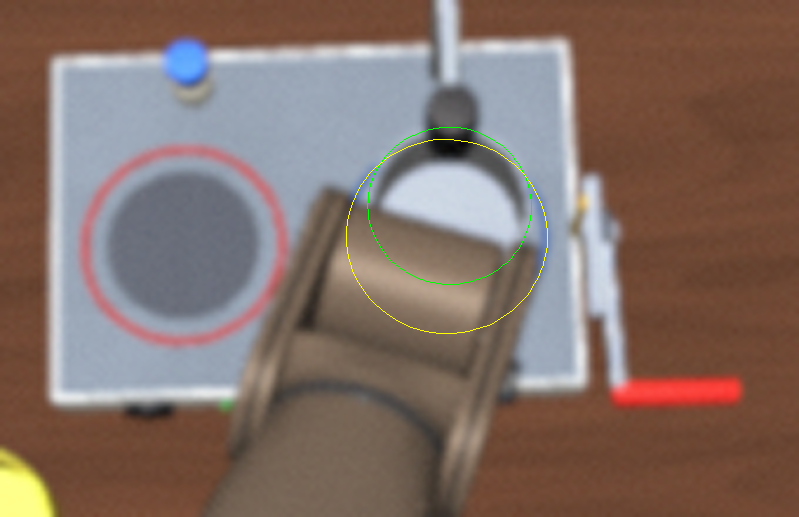

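Emit:
move_arm:
  plan: [0, 0, 0, 0, 0, 0, 50, 0, 0, 0, 0, 0, 0, 80, 0, 0, 0, 0, 0, 0, 80, 0, 0, 0, 0, 0, 0, 80, 0, 0, 10, 0, 0, 0, 80, 0, 0, 30, 0, 0, 0, 80, 0, 0, 40, 0, 0, 0, 80, 0, -20, 30, 0, 0, -8, 80, 0, -20, 0, 0, 0, -8, 80, 0, -20, 0, 0, 0, -8, 80, 0, -20, 0, 0, 0, -8, 80, 0, -20, 0, 0, 0, -8, 80]

```text
time: 5.85
eef_pos: [0.4529, -0.1442, 0.2013]
tcp_rot: [0.458, 0.889, 0.0, 0.001]
contact_force: [0.0, -0.3, -0.1]
opening: 0.933
finger_force: 0.0
```

Run:
```python
from h import *
import pickle
from scipy.optimize import least_squares
def ends(c,box):
    x0,y0,x1,y1=box;im=c['color'][y0:y1,x0:x1].astype(int)
    m=((im[...,0]>130)&(im[...,1]<70)&(im[...,2]<70)).astype(np.uint8)
    n,l,st,_=cv2.connectedComponentsWithStats(m);k=1+st[1:,4].argmax()
    v,u=np.nonzero(l==k);p=np.c_[u+x0,v+y0].astype(float);mu=p.mean(0)
    e=np.linalg.svd(p-mu,full_matrices=False)[2][0];t=(p-mu)@e
    return sorted([tuple(mu+e*(t.min()-.5)),tuple(mu+e*(t.max()+.5))]),st[k,4]
t=pickle.load(open('top.pkl','rb'));s=pickle.load(open('scene.pkl','rb'))
et,n1=ends(t,(350,180,420,220));es,n2=ends(s,(240,220,300,260));print(et,n1,es,n2)
# top: left end u small = lever side (+y); scene: lever side has larger u
for a,b in((et[0],es[1]),(et[1],es[0])):
    r=least_squares(lambda P:np.r_[pix(t,P)-a,pix(s,P)-b],[.45,-.2,.09]);print(r.x,r.fun)
for P in ((.5615,-.0722,.0435),): print('blue in scene x1.25',(pix(s,P)+.5)*1.25)
print(ctrl.get_state()['eef_pos'])
```

```text
[(np.float64(373.5101119387531), np.float64(204.18154567214953)), (np.float64(402.6474389886909), np.float64(202.4105223741984))] 166 [(np.float64(260.1430783638677), np.float64(252.63694975446543)), (np.float64(282.22101823389295), np.float64(237.439262510443))] 104
[ 0.4462651  -0.17142623  0.06663158] [ 1.26768905  0.88301227  1.3673951  -0.17429757]
[ 0.44895877 -0.25166035  0.08149705] [ 0.07785203  0.0501084   0.07831614 -0.00817809]
blue in scene x1.25 [426.71224726 306.8799398 ]
[ 0.45292798 -0.1442381   0.2013373 ]
```

Emit:
move_arm:
  plan: [0, -19, 0, 0, 0, -8.5, 85, 0, -19, 0, 0, 0, -8.5, 85, 0, -19, 0, 0, 0, -8.5, 85, 0, -19, 0, 0, 0, -8.5, 85, -4, 0, 0, 0, 0, -1.5, 85, 0, 0, -30, 0, 0, 0, 85, 0, 0, 0, 0, 0, 0, 85, 0, 0, 0, 0, 0, 0, 85]

```text
time: 6.65
eef_pos: [0.4484, -0.2186, 0.1702]
tcp_rot: [0.704, 0.71, -0.0, -0.001]
contact_force: [0.4, 0.1, 0.4]
opening: 0.995
finger_force: 0.0
```

Run:
```python
from h import *
import pickle
c=shot('wrist');pickle.dump(c,open('w4.pkl','wb'));save(c,'w4.png',None,1.25);print(c['s']['eef_pos'],c['s']['tcp_rot'],c['s']['qpos'])
for z in(.07,.08,.09):print((pix(c,(.449,-.223,z))+.5)*1.25)
t=shot('top');pickle.dump(t,open('t4.pkl','wb'))
```

```text
[ 0.44839079 -0.21859161  0.17022477] [ 7.04393056e-01  7.09809541e-01 -1.98910981e-05 -9.14973375e-04] [-6.57371720e-01 -4.46899591e-02  2.05714671e+00  2.06906493e-04
  1.13095670e+00 -6.65120078e-01]
[403.93379391 252.56073028]
[403.95984151 257.63823862]
[403.98797426 263.12503799]
```

View pics/w4.png

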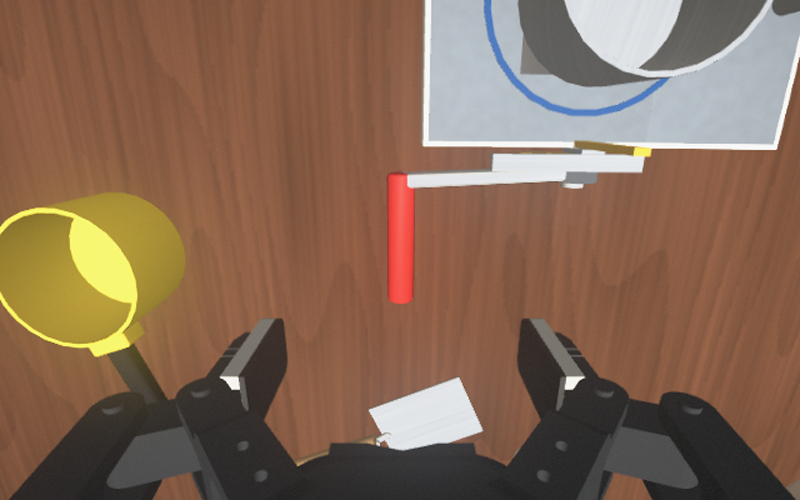

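Run:
```python
from h import *
import pickle
c=pickle.load(open('w4.pkl','rb'))
W=lambda x,y,z:world(c,(x+.5)/1.25-.5,(y+.5)/1.25-.5,z)
for z in(.075,.08,.085):print(z,W(400,175,z),W(400,301,z))
print('axis bolt',W(573,186,.045),'ring left/bottom',W(486,15,.05),W(578,115,.05),'base',W(519,15,.05),W(575,84,.05))
t=pickle.load(open('t4.pkl','rb'));cv2.imwrite('pics/t4.png',cv2.resize(t['color'][120:230,245:415,::-1],None,fx=4.7,fy=4.7,interpolation=cv2.INTER_CUBIC))
```

```text
0.075 [ 0.44648254 -0.17379572  0.075     ] [ 0.44708949 -0.25468288  0.075     ]
0.08 [ 0.44651053 -0.17316229  0.08      ] [ 0.44710474 -0.25235147  0.08      ]
0.085 [ 0.44653852 -0.17252886  0.085     ] [ 0.44711998 -0.25002006  0.085     ]
axis bolt [ 0.56207589 -0.18362002  0.045     ] ring left/bottom [ 0.49594665 -0.08322205  0.05      ] [ 0.55730187 -0.13841132  0.05      ] base [ 0.51530761 -0.0829217   0.05      ] [ 0.55307726 -0.12030994  0.05      ]
```

View pics/t4.png

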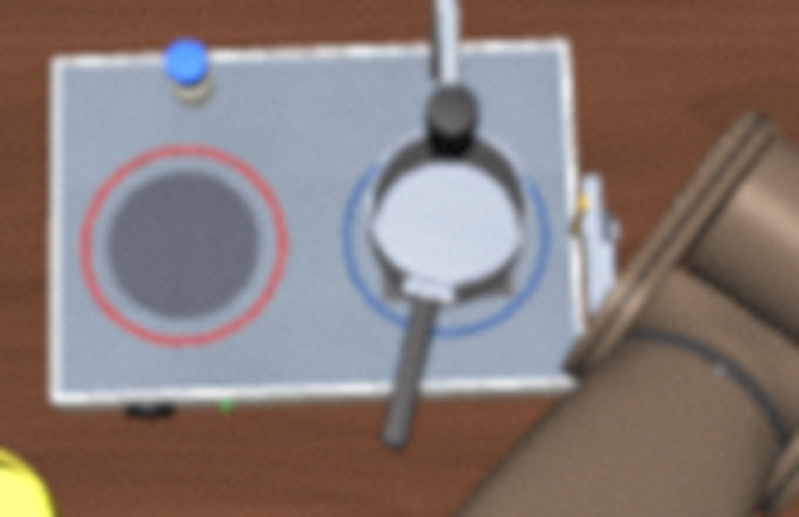

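Emit:
move_arm:
  plan: [-1, -4, 0, 0, 0, 0, 50, 0, 0, 0, 0, 0, 0, 50, 0, 0, 0, 0, 0, 0, 50, 0, 0, -25, 0, 0, 0, 50, 0, 0, -30, 0, 0, 0, 50, 0, 0, -30, 0, 0, 0, 50, 0, 0, -24, 0, 0, 0, 50, 0, 0, 0, 0, 0, 0, 30, 0, 0, 0, 0, 0, 0, 0, 0, 0, 0, 0, 0, 0, 0, 0, 0, 0, 0, 0, 0, 0, 0, 0, 0, 0, 0, 0, 0]
  newtons: 40

```text
time: 7.95
eef_pos: [0.4475, -0.2238, 0.0625]
tcp_rot: [0.705, 0.71, -0.001, -0.0]
contact_force: [-5.3, 0.4, 2.2]
opening: 0.171
finger_force: 39.2
```

Emit:
move_arm:
  plan: [3.5, 0, 9.4, 0, 0, 0, 0, 4.3, 0, 9.1, 0, 0, 0, 0, 5, 0, 8.9, 0, 0, 0, 0, 5.7, 0, 8.3, 0, 0, 0, 0, 6.3, 0, 7.8, 0, 0, 0, 0, 7, 0, 7.2, 0, 0, 0, 0, 7.6, 0, 6.6, 0, 0, 0, 0, 0, 0, 0, 0, 0, 0, 0]

```text
time: 8.75
eef_pos: [0.4851, -0.2236, 0.1215]
tcp_rot: [0.704, 0.71, -0.003, -0.003]
contact_force: [-15.3, 1.1, 12.8]
opening: 0.171
finger_force: 39.6
```

Emit:
move_arm:
  plan: [6.4, 0, 7.9, 0, 0, 0, 0, 9, 0, 5.8, 0, 0, 0, 0, 9.2, 0, 4.9, 0, 0, 0, 0, 9.9, 0, 4.1, 0, 0, 0, 0, 0, 0, 0, 0, 0, 0, 0]

```text
time: 9.25
eef_pos: [0.5221, -0.2235, 0.1452]
tcp_rot: [0.705, 0.71, -0.001, -0.001]
contact_force: [-8.7, 3.4, 9.7]
opening: 0.171
finger_force: 39.8
```

Emit:
move_arm:
  plan: [8.5, 0, 5.3, 0, 0, 0, 0, 9.1, 0, 2.4, 0, 0, 0, 0, 9.3, 0, 1.6, 0, 0, 0, 0, 8.3, 0, 0.9, 0, 0, 0, 0, 8.4, 0, 0.3, 0, 0, 0, 0, 0, 0, 0, 0, 0, 0, 0, 0, 0, 0, 0, 0, 0, 0]

```text
time: 9.95
eef_pos: [0.5657, -0.2232, 0.1546]
tcp_rot: [0.705, 0.71, -0.0, -0.0]
contact_force: [-4.2, 1.1, 5.4]
opening: 0.164
finger_force: 39.3
```

Run:
```python
from h import *
import pickle
for n in('scene','top'):
    c=shot(n);pickle.dump(c,open(n+'5.pkl','wb'));print(c['s']['eef_pos'],c['s']['contact_force'])
```

```text
[ 0.56572417 -0.2231611   0.15463036] [-4.17798723  1.10325001  5.35574028]
[ 0.56570811 -0.22317888  0.15466329] [-4.61449697  2.33523038  4.39781505]
```

Run:
```python
from h import *
import pickle
a=pickle.load(open('t4.pkl','rb'));b=pickle.load(open('top5.pkl','rb'));t0=pickle.load(open('top.pkl','rb'))
A,B=a['color'],b['color']
def match(u0,v0,u1,v1):
    g=lambda x:cv2.resize(x,None,fx=8,fy=8,interpolation=cv2.INTER_CUBIC)
    T=g(A[v0:v1,u0:u1]);S=g(B[v0-5:v1+5,u0-5:u1+5])
    r=cv2.matchTemplate(S,T,cv2.TM_CCOEFF_NORMED);_,m,_,p=cv2.minMaxLoc(r);return m,(p[0]/8-5,p[1]/8-5)
print('handle',match(322,178,342,217),'bottom',match(322,152,358,185))
for P in((.47,-.05,.114),(.56,-.07,.055)):print('pred',pix(a,np.array(P)+[0,0,.017])-pix(a,P))
# arm covers?
print(B[190:194,330].tolist(),A[190:194,330].tolist())
s=pickle.load(open('scene5.pkl','rb'))
for h in(0,.017):
  print(h,[pix(s,(.5615+.05*np.cos(t),-.0722+.05*np.sin(t),.12+h)).round(1).tolist() for t in(0,-.79,1.57,2.3)])
```

```text
handle (0.7642014026641846, (-0.125, -0.75)) bottom (0.9460780620574951, (0.0, -1.5))
pred [ 0.05977666 -1.2373208 ]
pred [ 0.12919418 -1.49944575]
[[128, 140, 159], [129, 138, 151], [122, 130, 141], [117, 124, 133]] [[131, 144, 165], [131, 142, 156], [127, 136, 148], [122, 130, 140]]
0 [[357.4, 237.7], [343.4, 242.7], [354.9, 216.0], [342.0, 212.0]]
0.017 [[357.9, 233.3], [343.7, 238.4], [355.4, 211.6], [342.3, 207.6]]
```

```bash
python3 -c "
from plant import order
print(order.sign_off())"
```

```text
the job is handed in; nothing more can be done
None
```

I handed the job in with the pot standing in the blue ring and the lever held straight up at about 40 N grip. The top camera shows the pot about 17 mm up, as expected at full lift; the verdict was not shown.

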